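Hand a plaque in through the flap of the firing box

ROBOT

A 6-joint arm with a two-finger parallel gripper is mounted at the origin on the work surface. World frame = base frame: x ahead of the robot, y to its left, z up, the work surface at z = 0. Lengths are in mm, angles in rad, forces in N, time in s.
With the tool pointing down it reaches from about 225 to 875 mm from the base axis. Payload 3.4 kg.
Tool frame: the origin (TCP) lies midway between the tips of the shut fingers; the grasp point (between the pads) lies 19 mm behind it; z points along the fingers, y is the line along which they close (so a half turn about z gives the same grasp; the last joint's range is limited). The gripper opens to 85 mm and grips with 20 to 120 N. Pads are 22 mm wide; open, the fingers measure 114 mm over their backs; the gripper's body (76 mm by 85 mm) begins 54 mm behind the grasp point. The pads swing forward as they close: fully open they stand 13 mm farther back than shut.
Start: joints at [-1.278, 0.276, 1.505, -0, 1.361, -0.121], TCP at [231.205, -526.504, 231.328] pointing down, gripper open.
Joint ranges: [-2.89, 2.89], [-0.75, 2.08], [0.22, 2.7], [-1.18, 4.32], [0.11, 2.71], [-2.7, 2.7]. Speed limits (rad/s): [2.57, 2.57, 3.14, 3.14, 3.14, 3.14].

INTERFACE

Orientations are given as a rotation vector (axis times angle).
In Python, from station import bot gives the robot as it stands. The module is installed in compiled form; this text tells all that it offers.
- The arm moves only by the shell command python3 -m inch 'ROWS' [FORCE]. ROWS is JSON, a list of rows, each a list of 3 entries, a list of its own where there are three numbers: the shift along the tool's x, y, z in mm, then the turn, a rotation vector about the tool's x, y, z in degrees, then the gripper's target within -1 to 1 (fully open at 1, half-way at 0, shut at -1). A call has exactly 10 rows; each row shifts and turns the commanded pose from where the row before left it, along the tool's axes as they then stand; what a row does not reach is not made up. A row lasts 1/10 s, in which the tool goes at most 50 mm and 8.59 degrees, less where a joint would pass 70% of its speed; a pose out of reach is approached as far as the arm can. A call is refused whole if a number of a shift passes 50 or a number of a turn 8.59, either way. A call with a gripper value outside its range is refused whole. The fingers move at their own pace and stop on an object; FORCE is the grip in N (left out, the last holds). Time passes only in rows, so rows that do not move let the fingers close, or fill a call up. It gives the time, the measured TCP pose, the force, the opening and the grip force at its end, in the units of the state.
- bot.sense(): the state, without advancing time (a new reading comes with each control period).
- bot.camera(name): name is "side" or "top"; returns the picture (384x512x3 uint8, red, green, blue); there is no depth.
- bot.camera_info(name): a dict with "camera_matrix" (3x3 intrinsics, pixels), "D" ([k1, k2, p1, p2, k3] as OpenCV has them; the pictures are not rectified), "extrinsics" (4x4, takes a point from world to camera coordinates). Camera axes: x right, y up, looking along -z (the intrinsics and any distortion apply to the point x, -y, -z); pixel columns grow to the right and rows downward; lengths in mm; the calibration is good to about 2 mm. A picture is of the moment at which its call begins. camera_info takes no time and is no camera call.
- bot.hand_in(): hands the job in; it is judged then, once.
The state is a dict: "t": time; "q": joint angles; "qvel": joint speeds; "tau": joint torques, N m; "tcp_pos": TCP position; "orientation": TCP orientation; "contact_force": force on the tool from outside, world axes, zero at the start; "wrist_torque": the same for the moment, N m; "grip_width": opening from 0.0 (shut) to 1.0 (fully open); "grip_force": force on a finger pad.
Only numpy, scipy, OpenCV 4.12 (cv2) and the standard library are available. Lean on these libraries where they do the work, as an engineer would, in place of code of your own. Each camera call takes 0.05 s, during which the arm holds its last target. There are 200 camera calls.

TASK

Hand in the terracotta-red plaque for firing: with your fingertips push it along the deck of the plywood firing box and in through the blue swing flap straight ahead of it, until it slides away down the chute, then draw your fingers back out so that the flap swings shut. Only push it, never lift it; leave the white plaque, the other flap and everything else on the table alone.

Things in the scene. Friction and masses are not known exactly. Their poses are not given: they have to be found in the camera images.
- hatch: Plywood firing hand-in box, fixed. Origin at table height under the middle of the flaps' hinge line; x points the way things are pushed in, y left, z up. Level deck, top at z = 90 mm, from x = -170 (front edge) to +42 mm. Two lanes, centres y = +71 and -71, each leading to a doorway at x = 0. Lips 6 mm high bound the lanes; the middle wall and lip are 16 mm thick, the outer ones 10.
- sill_left (a point): Point on the deck top under the closed left flap (hatch x = 0, y = +71), mid-doorway; axes as hatch. The doorway is 125 mm wide between plywood walls. Above it runs a steel hinge rod of 8 mm diameter, its centre 56 mm above the deck.
- sill_right (a point): The same point of the right doorway (hatch y = -71).
- deck_end (a point): Far edge of the deck, at deck height, middle of the box (hatch x = +42, y = 0). The deck's last 22 mm are metal, and here a slippery metal chute (friction about 0.12) begins, falling at 24 degrees to an end wall at x = +187. A plaque tips and slides down by itself once its middle has passed this edge, i.e. its rear face is about at x = 0 (the doorway); rear face at x = +5 to +15 is sure.
- roof (a point): Top of the clear plastic roof over the chute at its front edge (hatch x = +8, y = 0, 154 mm above the table, 64 mm above the deck); the roof runs from here to the end wall. Fingers tilted about 30 degrees, tips forward, reach in under the hinge rod while the hand stays above the roof.
- flap_left (a joint): Blue flap of the left doorway, 120 mm wide, 4 mm thick, 40 g, hanging from the hinge rod to 4 mm above the deck. 0 = hanging shut, grows to 1.45 rad as its lower edge swings inward (hatch +x) and up; it cannot swing outward. It falls shut by its own weight in under a second when nothing is under it.
- flap_right (a joint): The same for the right doorway.
- terracotta_plaque: Terracotta-red square plaque with a darker flower on top, 90 mm (its x) by 92 mm (its y) by 24 mm high, about 0.36 kg (0.25 to 0.5), lying flat on the deck in front of one of the two flaps, its x roughly along the hatch's x (up to 0.25 rad off). Origin at the centre of its underside. This one is to be handed in.
- white_plaque: White glazed plaque with a blue-grey flower, same size, in the other lane. Must stay where it is.
- mug: White mug, 80 mm across, 90 mm high, origin under its centre. Bystander.
- spray: Orange spray bottle, 72 mm across, 180 mm high, origin under its centre. Bystander.
- maquette: Grey clay figure 192 mm high on a 90 mm square board, origin under its centre. Bystander.
- rib: Flat wooden modelling rib, 110 x 50 x 6 mm, origin under its centre. Bystander.
- clay_knife: Spatula-like modelling tool 200 mm long, lying flat. Bystander.
- block: Wooden block 90 x 55 x 35 mm, origin under its centre. Bystander.
Mind the look-alikes: they are no part of the job. Several things have the shape of the terracotta_plaque; the one meant has the colours described above.

How it is judged:
By the outcome, as a careful person would: the job done as asked, in the order asked, and still so for the second after the job is handed in, with the robot touching nothing.
It also fails if it takes over 35 s, if anything falls off the work surface, if the arm or the gripper's body presses on something with over 40 N, if the wrist force passes 120 N, or if a joint passes its speed limit or range.

## Working session

There is one attempt and no reset: what is moved stays moved. The work goes in short steps, Python scripts to look and compute and a shell command to move; the robot and the scene stay as the last step left them, time stands still between calls to the robot, and variables do not carry over. Pictures are saved under pics/ and viewed, at most 10 in all, crops included, and the job is handed in when it is done.

```bash
mkdir -p pics; python3 - <<'E'
from station import bot
import cv2
for n in("top","side"):
    im=bot.camera(n); cv2.imwrite(f"pics/{n}0.png",im[:,:,::-1])
    i=bot.camera_info(n); print(n,i)
print(bot.sense())
E
```

```text
top {'camera_matrix': array([[391.24106597,   0.        , 263.78088584],
       [  0.        , 391.24106597, 191.54484478],
       [  0.        ,   0.        ,   1.        ]]), 'D': array([-0.13866548,  0.        ,  0.        ,  0.        ,  0.        ]), 'extrinsics': array([[ 2.47697236e-02, -9.99638620e-01,  1.04446187e-02,
        -4.36745077e+00],
       [ 9.97823289e-01,  2.53607666e-02,  6.08729385e-02,
        -5.11025980e+02],
       [-6.11158238e-02,  8.91407796e-03,  9.98090875e-01,
        -1.45069864e+03],
       [ 0.00000000e+00,  0.00000000e+00,  0.00000000e+00,
         1.00000000e+00]])}
side {'camera_matrix': array([[375.00395053,   0.        , 254.55989503],
       [  0.        , 375.00395053, 187.32276752],
       [  0.        ,   0.        ,   1.        ]]), 'D': array([-0.00170066,  0.        ,  0.        ,  0.        ,  0.        ]), 'extrinsics': array([[-8.65830536e-01, -5.00171011e-01,  1.29012369e-02,
         4.53163295e+02],
       [ 2.59994754e-01, -4.27739216e-01,  8.65703120e-01,
        -2.26909974e+02],
       [-4.27481240e-01,  7.52906450e-01,  5.00391513e-01,
        -1.02399012e+03],
       [ 0.00000000e+00,  0.00000000e+00,  0.00000000e+00,
         1.00000000e+00]])}
{'t': 0.1, 'q': array([-1.27802454e+00,  2.76544666e-01,  1.50599534e+00, -2.69609740e-05,
        1.36075629e+00, -1.21018598e-01]), 'qvel': array([-0.0002985 , -0.002567  , -0.00247958, -0.00048654, -0.000904  ,
       -0.00072577]), 'tau': array([ 1.15826770e-03, -4.17699623e+01, -2.46405548e+01, -4.46371132e-04,
        5.88315437e-03, -1.33370827e-05]), 'tcp_pos': array([ 231.03299253, -526.01462332,  230.52333999]), 'orientation': array([-3.07293246e+00, -6.45013659e-01,  2.70643405e-04]), 'contact_force': array([0.56555085, 0.28386302, 0.15838726]), 'wrist_torque': array([-0.03011637, -0.02144327,  0.02169397]), 'grip_force': 0.0, 'grip_width': 1.0003993794909898}
```

View pics/top0.png

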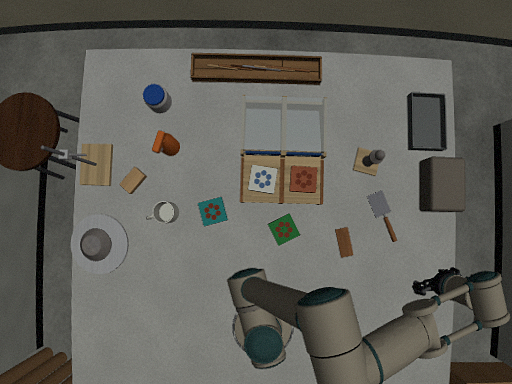

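View pics/side0.png

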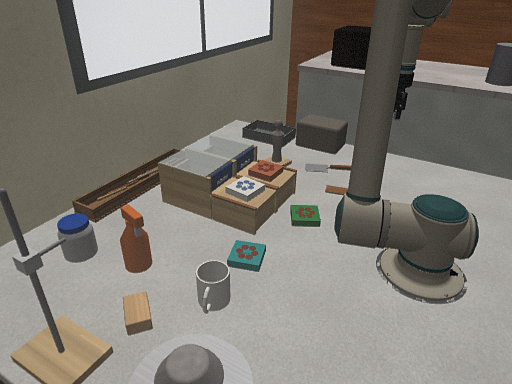

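Top picture: the hatch is at about (283,150). The candidates are terracotta-red with a darker flower (303,179) in the right lane, white (263,179) in the left lane, teal (212,211) on the table and green (284,229) on the table. I choose (303,179) and check it in a crop with the measurements.

```bash
cat > h.py <<'E'
from station import bot
import cv2, numpy as np
def ray(n,uv):
    i=bot.camera_info(n);K=i["camera_matrix"];E=i["extrinsics"]
    p=cv2.undistortPoints(np.float64(uv).reshape(-1,1,2),K,i["D"]).reshape(-1,2)
    d=np.c_[p[:,0],-p[:,1],-np.ones(len(p))]@E[:3,:3]
    return -E[:3,:3].T@E[:3,3],d
def onz(n,uv,z):
    c,d=ray(n,uv); return c+d*((z-c[2])/d[:,2])[:,None]
def proj(n,P):
    i=bot.camera_info(n);E=i["extrinsics"];P=np.float64(P).reshape(-1,3)@E[:3,:3].T+E[:3,3]
    P=P*[1,-1,-1]
    return cv2.projectPoints(P,np.zeros(3),np.zeros(3),i["camera_matrix"],i["D"])[0].reshape(-1,2)
def big(m):
    cs=cv2.findContours(m.astype(np.uint8),cv2.RETR_EXTERNAL,cv2.CHAIN_APPROX_NONE)[0]
    return max(cs,key=cv2.contourArea)
E
python3 - <<'E'
from h import *
im=cv2.imread("pics/top0.png"); hsv=cv2.cvtColor(im,cv2.COLOR_BGR2HSV)
x0,y0,x1,y1=230,85,340,215
cv2.imwrite("pics/crop0.png",cv2.resize(im[y0:y1,x0:x1],None,fx=5,fy=4.5,interpolation=cv2.INTER_CUBIC)[:600])
H,S,V=cv2.split(hsv)
roi=np.zeros(H.shape,bool);roi[y0:y1,x0:x1]=1
m=roi&((H<9)|(H>172))&(S>120)
c=big(m);P=onz("top",c.reshape(-1,2),114)[:,:2].astype(np.float32)
print("terra",cv2.minAreaRect(P),cv2.boundingRect(c))
b=roi&(H>100)&(H<130)&(S>90)&(V<130)
ys,xs=np.nonzero(b&(np.arange(384)[:,None]<162)&(np.arange(384)[:,None]>140))
print("flap px",xs.min(),xs.max(),[(x,ys[xs==x].min(),ys[xs==x].max()) for x in range(xs.min(),xs.max()+1,6) if (xs==x).any()])
w=roi&(H>8)&(H<28)&(S>60)
c2=big(w);r=cv2.minAreaRect(onz("top",c2.reshape(-1,2),96)[:,:2].astype(np.float32));print("ply",r,cv2.boundingRect(c2));print(H[190,290],S[190,290],V[190,290])
E
```

```text
terra ((552.4310913085938, -127.50457763671875), (88.488525390625, 87.54933166503906), 87.34039306640625) (290, 166, 27, 27)
flap px 245 321 [(245, np.int64(152), np.int64(152)), (251, np.int64(151), np.int64(154)), (257, np.int64(151), np.int64(153)), (263, np.int64(151), np.int64(153)), (269, np.int64(151), np.int64(154)), (275, np.int64(152), np.int64(155)), (287, np.int64(152), np.int64(155)), (293, np.int64(152), np.int64(155)), (299, np.int64(152), np.int64(154)), (305, np.int64(153), np.int64(154)), (311, np.int64(153), np.int64(155)), (317, np.int64(153), np.int64(156))]
ply ((561.5656127929688, -55.84626770019531), (302.05084228515625, 189.5224151611328), 89.89283752441406) (240, 149, 86, 56)
7 175 105
```

View pics/crop0.png

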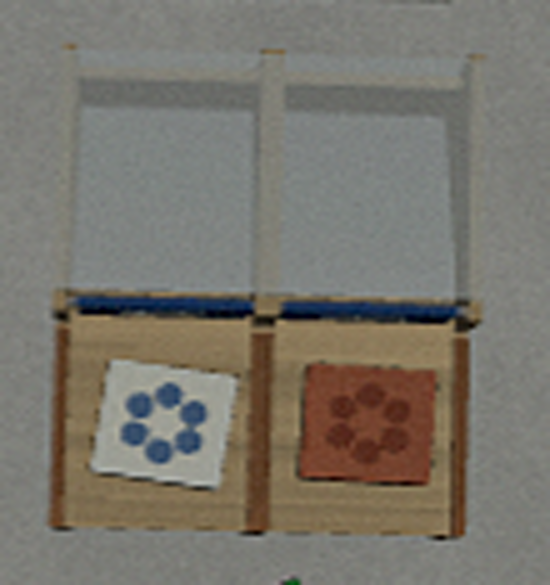

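The crop confirms it: the red plaque with the darker flower is in the right lane (its crop corners are (310,365), (436,370), (430,485), (298,480)), and the white one is in the left lane. Now I get the hatch frame from its corners and lips.

```bash
python3 - <<'E'
from h import *
f=lambda a:np.float64(a)/[5,4.5]+[230,85]-[.4,.39]
# lips (z=96): front outer corners, midlip front edges, lip back ends at wall
A=onz("top",f([(51,525),(464,536),(259,531),(57,325),(470,335),(262,333)]),96)[:,:2]
print("frontL,frontR,mid, backL,backR,backmid\n",A.round(1))
print("front w",np.linalg.norm(A[0]-A[1]))
y=np.arctan2(A[3:,1]-A[:3,1],A[3:,0]-A[:3,0]); d=A[0]-A[1]; print("yaws",y,np.arctan2(-d[0],d[1]))
T=onz("top",f([(310,364),(437,370),(431,486),(298,480)]),114)[:,:2]; print("terra",T.round(1),T.mean(0))
e=lambda a,b:np.arctan2(b[1]-a[1],b[0]-a[0]); print(e(T[3],T[0]),e(T[2],T[1]),[np.linalg.norm(T[i]-T[i-1]).round(1) for i in range(4)])
yaw=np.mean([*y,np.arctan2(-d[0],d[1])]); R=np.array([[np.cos(yaw),-np.sin(yaw)],[np.sin(yaw),np.cos(yaw)]])
O=A[:3].mean(0)+R@[170,0]; print("yaw",yaw,"origin",O)
print("terra in hatch",((T-O)@R).round(1),((T.mean(0)-O)@R).round(1))
# check: overlay predictions on both views
im={n:cv2.imread(f"pics/{n}0.png") for n in("top","side")}
pts=[(-170,143.5,96),(-170,-143.5,96),(-170,8,96),(-170,-8,96),(0,133.5,146),(0,8.5,146),(0,-8.5,146),(0,-133.5,146),(8,0,154),(0,-133.5,90),(0,-8.5,90)]
for n in im:
    uv=proj(n,[[*(O+R@p[:2]),p[2]] for p in pts])
    big_=cv2.resize(im[n],None,fx=5,fy=5,interpolation=cv2.INTER_CUBIC)
    for u in uv: cv2.circle(big_,tuple(int(v*5+2) for v in u),4,(0,255,0),1)
    x,yy=(236,140) if n=="top" else (155,120)
    cv2.imwrite(f"pics/ov_{n}.png",big_[yy*5:yy*5+(350 if n=="top" else 570),x*5:x*5+(450 if n=="top" else 750)])
E
```

```text
frontL,frontR,mid, backL,backR,backmid
 [[ 469.4   93.1]
 [ 468.  -200.1]
 [ 468.4  -54.1]
 [ 627.9   93.4]
 [ 628.  -202.1]
 [ 625.3  -52.9]]
front w 293.1835342941947
yaws [ 0.00204594 -0.01256541  0.00802803] -0.004796260029034433
terra [[ 599.2  -86.2]
 [ 597.  -176.1]
 [ 505.8 -173.2]
 [ 508.1  -79.6]] [ 552.53920487 -128.77877644]
-0.07258873284132622 -0.031197163662146657 [np.float64(91.3), np.float64(89.9), np.float64(91.2), np.float64(93.7)]
yaw -0.0018219256459352804 origin [638.62150204 -54.01252907]
terra in hatch [[ -39.4  -32.3]
 [ -41.4 -122.1]
 [-132.6 -119.5]
 [-130.4  -25.8]] [-85.9 -74.9]
```

View pics/ov_side.png

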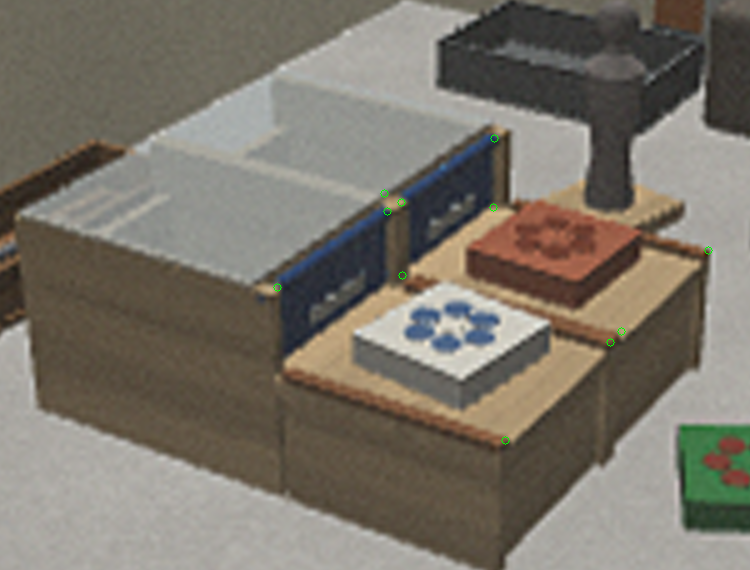

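View pics/ov_top.png

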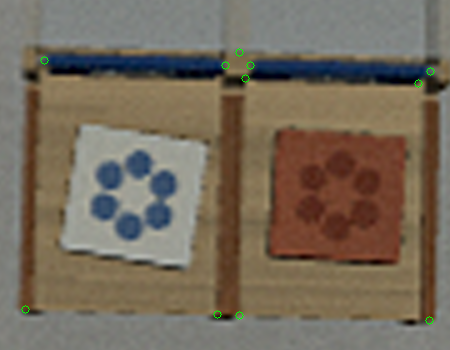

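The overlays match the hinge line, lips and doorways to about 3 mm. That gives hatch origin ≈ (638,-54) with yaw ≈ 0, and the plaque centre at (552,-128) with its rear face at x ≈ 507. I push with half-open fingers tilted 30°. First I line up the heading and come over.

```bash
python3 -m inch '[[[0,0,0],[0,0,7.9],0],[[0,0,0],[0,0,7.9],0],[[0,0,0],[0,0,7.9],0],[[25,-40,0],[0,0,0],0],[[25,-40,0],[0,0,0],0],[[25,-40,0],[0,0,0],0],[[25,-40,0],[0,0,0],0],[[25,-40,0],[0,0,0],0],[[25,-40,0],[0,0,0],0],[[25,-40,0],[0,0,0],0]]'; python3 -c "
from station import bot;import cv2
s=bot.sense();print(s['q'],cv2.Rodrigues(s['orientation'])[0])"
```

```text
t: 1.1
tcp_pos: [406.6, -244.6, 231.1]
orientation: [-3.141, 0.0, 0.0]
contact_force: [1.2, 0.0, 0.2]
grip_width: 0.499
grip_force: 0.0
[-6.88330951e-01  1.23937607e-01  1.70547453e+00  3.55031410e-05
  1.31237455e+00  8.82696014e-01] [[ 9.99999963e-01 -2.39723705e-04 -1.28044367e-04]
 [-2.39704527e-04 -9.99999960e-01  1.49764603e-04]
 [-1.28080264e-04 -1.49733904e-04 -9.99999981e-01]]
```

```bash
python3 -m inch '[[[10,-29,0],[0,0,0],0],[[10,-29,0],[0,0,0],0],[[10,-29,0],[0,0,0],0],[[10,-30,0],[0,0,0],0],[[0,0,0],[0,7.5,0],0],[[0,0,0],[0,7.5,0],0],[[0,0,0],[0,7.5,0],0],[[0,0,0],[0,7.5,0],0],[[0,0,0],[0,0,0],0],[[0,0,0],[0,0,0],0]]'; python3 -c "
from station import bot;import cv2
s=bot.sense();print(s['q'],cv2.Rodrigues(s['orientation'])[0])"
```

```text
t: 2.1
tcp_pos: [445.7, -130.0, 231.4]
orientation: [3.035, -0.003, 0.811]
contact_force: [-1.0, -0.5, 0.6]
grip_width: 0.499
grip_force: 0.0
[-0.69486713 -0.13069393  2.0855378   0.44990704  0.82218821  0.62960981] [[ 8.66682968e-01 -2.08004408e-03  4.98854996e-01]
 [-1.80197196e-03 -9.99997837e-01 -1.03898163e-03]
 [ 4.98856078e-01  1.54496600e-06 -8.66684841e-01]]
```

```bash
python3 -m inch '[[[-8,-0.5,25],[0,0,0],0],[[-8,-0.5,25],[0,0,0],0],[[-8,-0.5,25],[0,0,0],0],[[-7,-0.5,25],[0,0,0],0],[[-7,0,24],[0,0,0],0],[[0,0,0],[0,0,0],0],[[0,0,0],[0,0,0],0],[[0,0,0],[0,0,0],0],[[0,0,0],[0,0,0],0],[[0,0,0],[0,0,0],0]]'; python3 - <<'E'
from h import *
for n,(x,y) in dict(top=(215,130),side=(180,100)).items():
    im=bot.camera(n)[:,:,::-1]; 
    cv2.imwrite(f"pics/b_{n}.png",cv2.resize(im[y:y+110,x:x+150],None,fx=5,fy=5,interpolation=cv2.INTER_CUBIC))
E
```

```text
t: 3.1
tcp_pos: [475.8, -127.9, 106.2]
orientation: [3.032, 0.001, 0.816]
contact_force: [-0.6, 1.1, -1.0]
grip_width: 0.502
grip_force: 0.0
```

View pics/b_side.png

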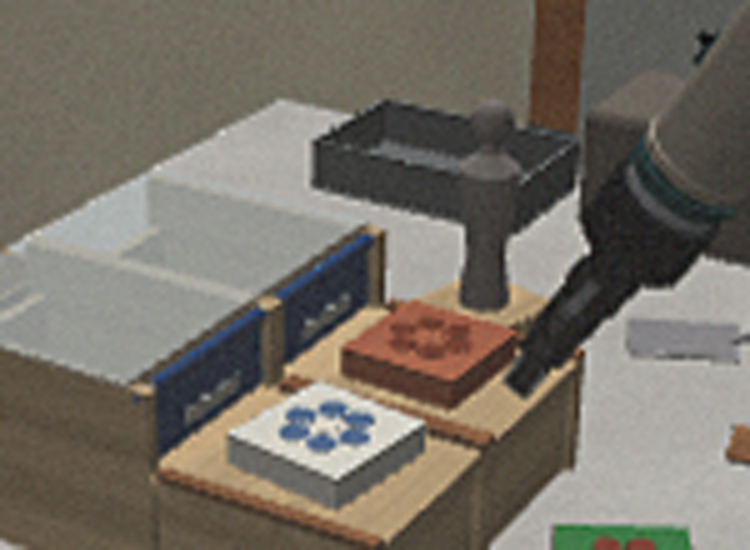

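The side view shows the fingertips at (520,385) in the crop, over the deck just behind the plaque's rear face and centred on it. Now I lower and push.

```bash
python3 -m inch '[[[-4.5,0,8],[0,0,0],0],[[7,0,4],[0,0,0],0],[[7,0,4],[0,0,0],0],[[7,0,4],[0,0,0],0],[[7,0,4],[0,0,0],0],[[7,0,4],[0,0,0],0],[[7,0,4],[0,0,0],0],[[7,0,4],[0,0,0],0],[[7,0,4],[0,0,0],0],[[7,0,4],[0,0,0],0]]'; python3 - <<'E'
from h import *
for n,(x,y) in dict(top=(215,130),side=(180,100)).items():
    im=bot.camera(n)[:,:,::-1]; 
    cv2.imwrite(f"pics/c_{n}.png",cv2.resize(im[y:y+110,x:x+150],None,fx=5,fy=5,interpolation=cv2.INTER_CUBIC))
E
```

```text
t: 4.2
tcp_pos: [548.0, -126.8, 96.0]
orientation: [-3.034, -0.002, -0.812]
contact_force: [-5.7, -0.3, 3.7]
grip_width: 0.495
grip_force: 2.8
```

View pics/c_side.png

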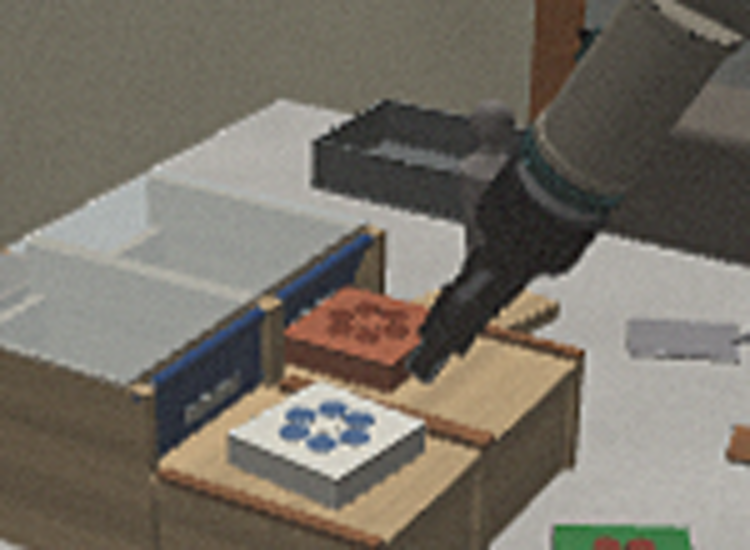

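View pics/c_top.png

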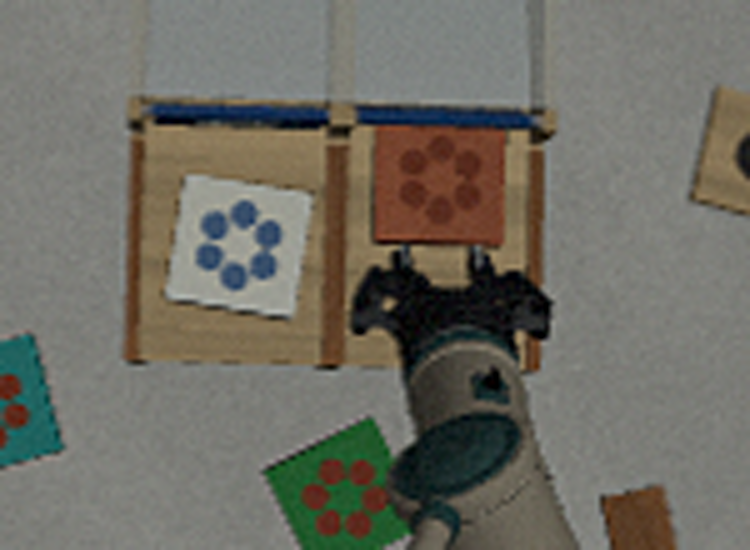

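The plaque is squared against the right flap (top crop: (375..503, 125..245)), centred in the doorway, and the white one is untouched. I keep pushing.

```bash
python3 - <<'E'
from h import *
print(onz("top",[[215+375/5,130+245/5],[215+503/5,130+245/5]],114))
E
python3 -m inch '[[[7,0,4],[0,0,0],0],[[7,0,4],[0,0,0],0],[[7,0,4],[0,0,0],0],[[7,0,4],[0,0,0],0],[[7,0,4],[0,0,0],0],[[7,0,4],[0,0,0],0],[[7,0,4],[0,0,0],0],[[7,0,4],[0,0,0],0],[[7,0,4],[0,0,0],0],[[7,0,4],[0,0,0],0]]'
```

```text
[[ 551.3587174   -81.52037596  114.        ]
 [ 553.7632403  -171.7512228   114.        ]]
t: 5.3
tcp_pos: [629.5, -127.5, 96.7]
orientation: [3.034, 0.0, 0.814]
contact_force: [-1.4, -0.4, 0.9]
grip_width: 0.501
grip_force: 0.7
```

```bash
python3 -m inch '[[[3.5,0,2],[0,0,0],0],[[3.5,0,2],[0,0,0],0],[[3.5,0,2],[0,0,0],0],[[3.5,0,2],[0,0,0],0],[[0,0,0],[0,0,0],0],[[0,0,0],[0,0,0],0],[[0,0,0],[0,0,0],0],[[0,0,0],[0,0,0],0],[[0,0,0],[0,0,0],0],[[0,0,0],[0,0,0],0]]'; python3 - <<'E'
from h import *
ims=[]
for n,(x,y) in dict(top=(225,80),side=(150,100)).items():
    im=bot.camera(n)[:,:,::-1]
    ims.append(cv2.resize(im[y:y+130,x:x+100],None,fx=4,fy=4,interpolation=cv2.INTER_CUBIC))
cv2.imwrite("pics/d.png",np.hstack(ims))
E
```

```text
t: 6.3
tcp_pos: [644.5, -127.4, 96.5]
orientation: [-3.035, -0.0, -0.813]
contact_force: [-0.2, -0.1, 1.1]
grip_width: 0.5
grip_force: 0.1
```

View pics/d.png

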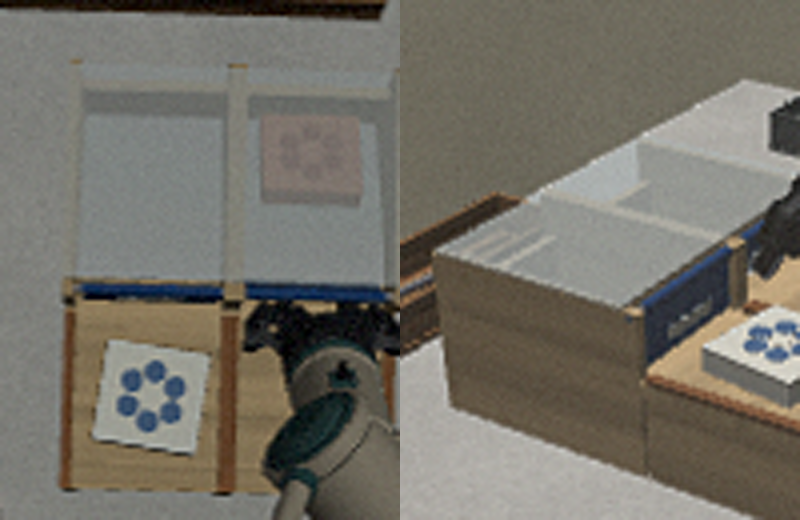

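The plaque is down the chute, visible through the roof at about (312,160) in the crop. Now I withdraw straight back, then up.

```bash
python3 -m inch '[[[-9,0,-5],[0,0,0],0],[[-9,0,-5],[0,0,0],0],[[-13,0,-7.5],[0,0,0],0],[[-13,0,-7.5],[0,0,0],0],[[-17,0,-10],[0,0,0],0],[[-17,0,-10],[0,0,0],0],[[-17,0,-10],[0,0,0],0],[[-17,0,-10],[0,0,0],0],[[-17,0,-10],[0,0,0],0],[[-17,0,-10],[0,0,0],0]]'
python3 -m inch '[[[-2,0,-25],[0,0,0],0],[[-2,0,-25],[0,0,0],0],[[-2,0,-25],[0,0,0],0],[[-2,0,-25],[0,0,0],0],[[0,0,0],[0,0,0],0],[[0,0,0],[0,0,0],0],[[0,0,0],[0,0,0],0],[[0,0,0],[0,0,0],0],[[0,0,0],[0,0,0],0],[[0,0,0],[0,0,0],0]]'
python3 - <<'E'
from h import *
ims=[]
for n,(x,y) in dict(top=(235,80),side=(170,100)).items():
    im=bot.camera(n)[:,:,::-1]
    ims.append(cv2.resize(im[y:y+130,x:x+100],None,fx=4,fy=4,interpolation=cv2.INTER_CUBIC))
cv2.imwrite("pics/e.png",np.hstack(ims))
E
```

```text
t: 7.4
tcp_pos: [474.0, -127.0, 97.0]
orientation: [3.035, 0.0, 0.813]
contact_force: [0.5, 0.1, -0.2]
grip_width: 0.5
grip_force: 0.0
t: 8.4
tcp_pos: [418.8, -127.2, 179.0]
orientation: [-3.034, -0.001, -0.811]
contact_force: [-0.3, 0.5, 1.0]
grip_width: 0.497
grip_force: 0.0
```

View pics/e.png

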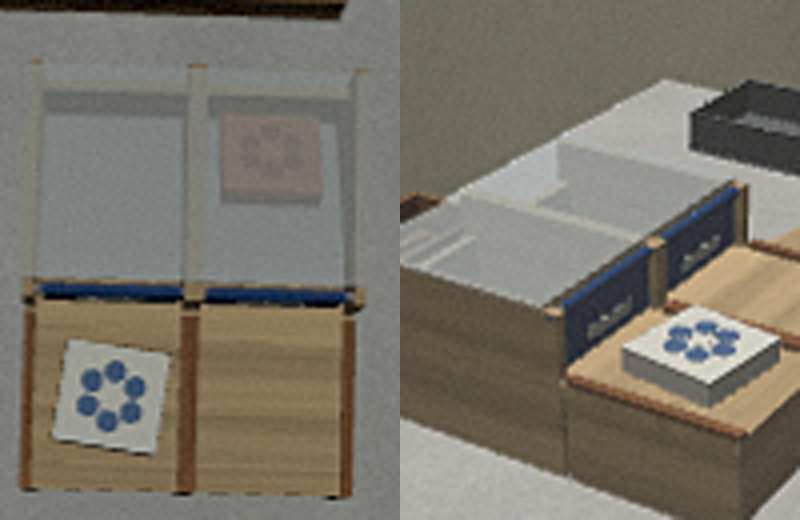

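Both flaps hang shut, the right lane is empty, the plaque lies at the chute's end at (270,158), and the white plaque hasn't moved. Handing in.

```bash
python3 -c "
from station import bot
print(bot.hand_in())"
```

```text
the job is handed in; nothing more can be done
None
```

The terracotta-red plaque went in through the right flap and down the chute, the flap has swung shut, the white plaque has not moved, and the job was handed in after about 8.5 s; no score was reported back.

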